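# Build the calibration stack on the balance and zero it

## Task

Build the calibration stack in the four-post carrier on the balance, in this order: the white porous disc at the bottom, then all the green glass blanks lying out, then the brass retaining ring on top, every piece lying flat between the posts. When the stack is complete, take the stylus from its blue rest, press the balance's recessed orange zero button fully down with the stylus's tip and let it spring back, then hang the stylus upright in its rest again. Leave the bottle, the tin and the brush where they are.

Things in the scene. Friction and masses are not known exactly. Their poses are not given: they have to be found in the camera images.
- seat (a point): Where the stack goes: centre of the top of the round pedestal (52 mm diameter, 10 mm high) inside the four-post carrier fixed on the balance, 72 mm above the table; z up, x away from the balance's front (its front faces the robot). The carrier's base (90 mm diameter) is 10 mm below the seat, the pan (136 mm diameter) 16 mm, the balance's housing 22 mm.
- spacer_center (a point): White porous ceramic disc (the spacer), 60 mm diameter, 10 mm thick, 50 g, loose, lying flat on the table; the point is its centre, half-way up; z is its axis. It goes lowest in the carrier.
- blank1_center (a point): Green glass blank disc, 60 mm diameter, 10 mm thick, 70 g, loose, lying flat on the table; the point is its centre, half-way up; z is its axis. Two to four such identical blanks are present (None for an absent one); all present go between the white disc and the brass ring, in any order among themselves.
- blank2_center (a point): Green glass blank disc, 60 mm diameter, 10 mm thick, 70 g, loose, lying flat on the table; the point is its centre, half-way up; z is its axis. Two to four such identical blanks are present (None for an absent one); all present go between the white disc and the brass ring, in any order among themselves.
- blank3_center (a point): Green glass blank disc, 60 mm diameter, 10 mm thick, 70 g, loose, lying flat on the table; the point is its centre, half-way up; z is its axis. Two to four such identical blanks are present (None for an absent one); all present go between the white disc and the brass ring, in any order among themselves.
- blank4_center (a point): Green glass blank disc, 60 mm diameter, 10 mm thick, 70 g, loose, lying flat on the table; the point is its centre, half-way up; z is its axis. Two to four such identical blanks are present (None for an absent one); all present go between the white disc and the brass ring, in any order among themselves.
- ring_center (a point): Flat brass retaining ring, 60 mm outer and 38 mm inner diameter, 10 mm thick, about 90 g, loose, lying flat on the table; the point is its centre, half-way up; z is its axis. It goes on top of the stack.
- zero_top (a point): Centre of the top of the orange zero button (17 mm diameter), at the seat's (-90, +45, -30) mm. It sits 8 mm down in a square well, 20 mm wide, framed in black, in the balance's top beside the display (well's rim 50 mm above the table). The point moves down with the button.
- zero (a joint): Travel of the zero button in m: 0 up, 0.006 fully pressed (straight down). Spring return; needs about 4 N to bottom.
- stylus_grip (a point): Middle of the stylus's red upright handle: 18 x 18 mm square, sides along the point's x and y, 60 mm high, this point half-way up; z points up, away from the tip. It stands on a round black flange (36 mm diameter, 6 mm thick, underside 36 mm below this point). The stylus weighs about 60 g and starts hanging upright by its flange in the blue rest.
- stylus_tip (a point): The tip of the stylus, 96 mm below the middle of the handle along its axis. Above it a steel pin (7 mm diameter, 30 mm long), then a steel shank (14 mm diameter, 30 mm long) up to the flange.
- rest_hole (a point): Centre of the square hole (22 mm wide) in the top plate of the blue stylus rest (70 x 70 mm, fixed), level with the top of that plate, 76 mm above the table, z up. The stylus hangs in it with its pin and shank down the hole and its flange flat on the plate: the handle's middle is then 36 mm above this point.
- balance: White bench balance with a steel pan, fixed, 200 (x) x 180 (y) mm, housing 50 mm high, turned up to 0.25 rad; origin at the centre of its underside, axes as the seat's, the seat at its (30, 0, 72) mm.
- carrier_top (a point): Centre of the carrier's open top, 56 mm above the seat, level with the round tops of its four dark upright posts (8 mm diameter, at (+-25.5, +-25.5) mm in the seat's x and y; clear circle between them 64 mm across). Neighbouring posts leave 43 mm gaps for gripper fingers: close along the seat's x or y.
- wash_bottle: Bystander: white bottle with a red cap, 64 mm diameter, 150 mm tall, upright behind the work; origin at the centre of its underside.
- tin: Bystander: open brass tin, 70 mm diameter, 60 mm tall; origin at the centre of its underside.
- brush: Bystander: hand brush lying to the right of the work; origin under its middle.

How it is judged:
By the outcome, as a careful person would: the job done as asked, in the order asked, and still so for the second after the job is handed in, with the robot touching nothing.
Of blank1, blank2, blank3, blank4 only 2 to 4 are there at a start; the rules pass over those that are not, and their reading is None.
At some moment in a run one of spacer, blank1, blank2, blank3, blank4, ring may be knocked a few centimetres aside while the robot is not near it.
It also fails if it takes over 210 s, if anything falls off the work surface, if the arm or the gripper's body presses on something with over 40 N, if the wrist force passes 120 N, or if a joint passes its speed limit or range.

## Robot

A 6-joint arm with a two-finger parallel gripper is mounted at the origin on the work surface. World frame = base frame: x ahead of the robot, y to its left, z up, the work surface at z = 0. Lengths are in m, angles in degrees, forces in N, time in s.
With the tool pointing down it reaches from about 0.3 to 0.75 m from the base axis. Payload 8.5 kg.
Tool frame: the origin (TCP) lies on the mounting face of the last link; the fingertips stand tip_extent ahead of it and the grasp point (between the pads) lies 155 mm ahead of it (tip_extent is the distance from the TCP to the fingertips, in m); z points along the fingers, y is the line along which they close (so a half turn about z gives the same grasp; the last joint's range is limited). The gripper opens to 85 mm and grips with 20 to 120 N. Pads are 22 mm wide; open, the fingers measure 114 mm over their backs; the gripper's body (76 mm by 85 mm) begins 54 mm behind the grasp point. The pads swing forward as they close: fully open they stand 13 mm farther back than shut.
Start: joints at [-81.033, 21.807, 74.336, -0, 83.858, -12.336], TCP at [0.2, -0.512, 0.405] pointing down, gripper open.
Joint ranges: [-178.18, 178.18], [-50.72, 133.34], [12.68, 142.11], [-81.47, 261.47], [9.98, 163.14], [-165.26, 165.26]. Speed limits (degrees/s): [136.94, 136.94, 180, 180, 180, 180].

## Interface

Orientations are given as a 3x3 rotation matrix whose columns are the frame's x, y, z axes.
In Python, from rig import observe, get_image, camera_params, close_job, tip_extent gives the robot as it stands.
- The arm moves only by the shell command python3 -m creep 'ROWS' [FORCE]. ROWS is JSON, a list of rows, each an object with "jaw": the gripper's target within -1 to 1 (shut at 1, half-way at 0, fully open at -1); "travel": the shift along the world's x, y, z in mm, a list of three; "roll": the turn about the world's z in rad. A call has 1 to 12 rows; each row is the pose to reach, as a shift and turn from the pose commanded when the call began; what a row does not reach only later rows make up. A row lasts 1/10 s, in which the tool goes at most 50 mm and 8.59 degrees, less where a joint would pass 70% of its speed; a pose out of reach is approached as far as the arm can. A call with a gripper value outside its range is refused whole. The fingers move at their own pace and stop on an object; FORCE is the grip in N (left out, the last holds). Time passes only in rows, so rows that repeat a pose let the fingers close. It gives the time, the measured TCP pose, the force, the opening and the grip force at its end, in the units of the state.
- observe(): the state, without advancing time (a new reading comes with each control period).
- get_image(name): name is "scene" or "top" or "wrist"; returns (picture, depth): 400x640x3 uint8, red, green, blue; 400x640 float32, m along the optical axis (not along the pixel's ray), 0 where there is no reading.
- camera_params(name): a dict with "mtx" (3x3 intrinsics, pixels), "extrinsics" (4x4, takes a point from camera to world coordinates). Camera axes: x right, y down, z forward; pixel columns grow to the right and rows downward; lengths in m; the calibration is good to about 2 mm. A picture is of the moment at which its call begins: read the wrist's pose just before it. camera_params takes no time and is no camera call; for the wrist camera it gives the pose at the moment of the call.
- close_job(): hands the job in; it is judged then, once.
The state is a dict: "time_s": time; "q": joint angles; "qvel": joint speeds; "joint_efforts": joint torques, N m; "position": TCP position; "tool_rot": TCP orientation; "ft_force": force on the tool from outside, world axes, zero at the start; "wrist_torque": the same for the moment, N m; "grip_width": finger opening in m; "gripper_force": force on a finger pad.
Only numpy, scipy, OpenCV 4.12 (cv2) and the standard library are available. Lean on these libraries where they do the work, as an engineer would, in place of code of your own. Each camera call takes 0.05 s, during which the arm holds its last target. There are 200 camera calls.

## Working session

There is one attempt and no reset: what is moved stays moved. The work goes in short steps, Python scripts to look and compute and a shell command to move; the robot and the scene stay as the last step left them, time stands still between calls to the robot, and variables do not carry over. Pictures are saved under pics/ and viewed, at most 14 in all, crops included, and the job is handed in when it is done.

```bash
ls; mkdir -p pics; python3 - <<'E'
from rig import *
import cv2,numpy as np
s=observe();print(s['time_s'],s['position'],s['tool_rot'],s['grip_width'],s['ft_force']);print(tip_extent() if callable(tip_extent) else tip_extent)
for n in ['scene','top']:
    im,d=get_image(n);cv2.imwrite(f'pics/{n}0.png',im[:,:,::-1]);np.savez(f'pics/{n}0.npz',im=im,d=d)
    print(n,camera_params(n))
E
```

```text
pics
0.0 [ 0.19979818 -0.51237472  0.4040918 ] [[ 9.31676650e-01  3.63288546e-01 -2.26212617e-04]
 [ 3.63288465e-01 -9.31675513e-01  1.49338696e-03]
 [ 3.31773622e-04 -1.47353420e-03 -9.99998859e-01]] 0.08567510367970244 [-0.61227138 -1.06507447 -0.343698  ]
0.1734
scene {'mtx': array([[432.14236848,   0.        , 312.6764361 ],
       [  0.        , 432.14236848, 190.93969541],
       [  0.        ,   0.        ,   1.        ]]), 'extrinsics': array([[-0.22371348,  0.71719481, -0.65998779,  1.40986264],
       [ 0.97464697,  0.16735772, -0.14850817,  0.13105166],
       [ 0.00394476, -0.67647838, -0.73645192,  1.04591995],
       [ 0.        ,  0.        ,  0.        ,  1.        ]])}
top {'mtx': array([[367.29836567,   0.        , 326.64260063],
       [  0.        , 367.29836567, 202.2578841 ],
       [  0.        ,   0.        ,   1.        ]]), 'extrinsics': array([[-0.02841102, -0.98244797,  0.18436053,  0.43932842],
       [-0.9994698 ,  0.03085446,  0.01039776, -0.0602828 ],
       [-0.0159036 , -0.18396737, -0.98280368,  1.01401044],
       [ 0.        ,  0.        ,  0.        ,  1.        ]])}
```

View pics/top0.png

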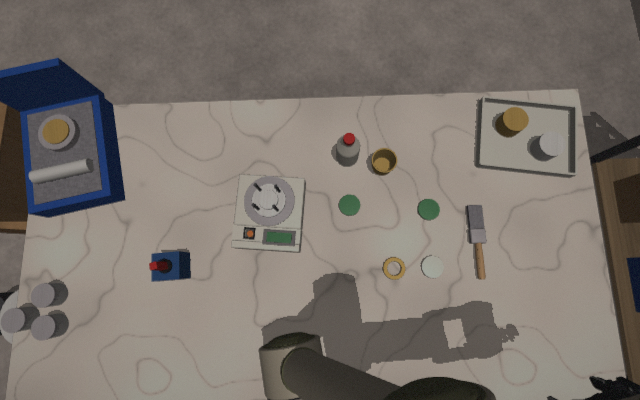

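View pics/scene0.png

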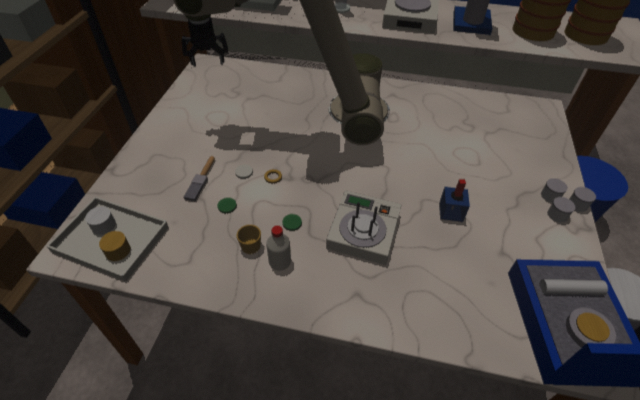

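The top view shows two green blanks at (349,205) and (429,209), the ring at (394,268) and the white disc at (432,266). The balance carrier is at (267,199), the orange button at (249,233), and the rest with the stylus at (170,266). The scene view agrees: exactly two blanks.

```bash
cat > h.py <<'E'
import cv2,numpy as np
from rig import *
def ray(cp,uv,z):
    K,E=cp['mtx'],cp['extrinsics'];uv=np.atleast_2d(np.float64(uv))
    d=np.c_[(uv-K[:2,2])/[K[0,0],K[1,1]],np.ones(len(uv))]@E[:3,:3].T
    return E[:3,3]+d*((z-E[2,3])/d[:,2])[:,None]
def blobs(mask,amin,amax=1e9):
    c,_=cv2.findContours(mask.astype(np.uint8),cv2.RETR_EXTERNAL,cv2.CHAIN_APPROX_NONE)
    return [k[:,0,:] for k in c if amin<=cv2.contourArea(k)<=amax]
def circ(cp,c,z):  # rim contour -> centre/diameter on plane z
    p=ray(cp,c,z)[:,:2].astype(np.float32);(e,ax,_)=cv2.fitEllipse(p);return np.round(e,4),np.round(ax,4)
def hsv(im): return cv2.cvtColor(im,cv2.COLOR_RGB2HSV).astype(int).transpose(2,0,1)
E
python3 - <<'E'
from h import *
for n in ['top','scene']:
    im=np.load(f'pics/{n}0.npz')['im'];cp=camera_params(n);H,S,V=hsv(im)
    for nm,m,z in [('green',(H>60)&(H<90)&(S>110),.01),('yellow',(H>12)&(H<28)&(S>110),.01),('white',(S<25)&(V>185),.01),('orange',(H<15)&(S>140)&(V>120),.042),('red',((H<6)|(H>172))&(S>140),.142),('blue',(H>105)&(H<125)&(S>120),.076)]:
        for c in blobs(m,15,3000):
            print(n,nm,c.mean(0).round(1),cv2.contourArea(c),*circ(cp,c,z))
cp=camera_params('top')
im=np.load('pics/top0.npz')['im']
crop=cv2.resize(im[165:290,140:310],None,fx=4.5,fy=4.5,interpolation=cv2.INTER_CUBIC);cv2.imwrite('pics/crop1.png',crop[:,:,::-1])
for uv in [(268,199)]: print('seat',ray(cp,uv,.072))
E
```

```text
top yellow [393.6 267.9] 337.0 [ 0.4431 -0.2244] [0.0548 0.0557]
top yellow [635.1 216.6] 18.0 [ 0.5626 -0.89  ] [0.0116 0.0332]
top yellow [625.8 201.8] 24.0 [ 0.6018 -0.8697] [0.0304 0.0437]
top yellow [624.6 185.8] 21.5 [ 0.6404 -0.8717] [0.042  0.0506]
top yellow [ 12.8 193.7] 735.5 [0.6777 0.8379] [0.0709 0.2069]
top yellow [383.5 160.7] 479.5 [ 0.7428 -0.2145] [0.0674 0.076 ]
top yellow [  3.3 150.8] 20.5 [0.8083 0.8822] [0.0167 0.0245]
top yellow [ 14.7 141.2] 27.0 [0.8373 0.8531] [0.0249 0.0343]
top yellow [ 55.3 130.8] 455.5 [0.8652 0.7365] [0.0713 0.0746]
top yellow [511.5 121.7] 628.0 [ 0.8479 -0.5891] [0.0701 0.1006]
top yellow [  7.6 121.5] 181.5 [0.8949 0.8836] [0.0497 0.118 ]
top orange [152.9 265.5] 33.0 [0.4669 0.4112] [0.0174 0.0188]
top orange [249.5 233.1] 20.0 [0.5442 0.1575] [0.0136 0.0142]
top orange [348.8 137.7] 75.5 [ 0.8023 -0.1166] [0.0278 0.0288]
top red [158.4 265.5] 114.0 [0.4637 0.3491] [0.0193 0.0452]
top red [348.6 138.6] 94.0 [ 0.7628 -0.1105] [0.0268 0.0298]
top blue [635.4 282.3] 359.0 [ 0.4209 -0.8082] [0.0233 0.171 ]
top blue [169.8 265.4] 670.5
[... 1473 characters left out ...]
] [0.1767 0.2526]
scene red [276.7 230.8] 75.5 [ 0.7592 -0.1115] [0.0246 0.0343]
scene red [459.8 187.4] 72.0 [0.4882 0.357 ] [0.0165 0.0764]
scene blue [456.4 197.5] 200.0 [0.4643 0.3619] [0.0707 0.0742]
scene blue [ 45.5 201.2] 2651.5 [ 0.7533 -0.8308] [0.1904 0.2201]
scene blue [600.1 183.8] 1653.5 [0.3009 0.8045] [0.1306 0.278 ]
scene blue [ 17.9 136.5] 2208.5 [ 0.5171 -1.1036] [0.1543 0.3681]
scene blue [472.2  22.1] 368.5 [-0.7365  0.4337] [0.1806 0.272 ]
scene blue [632.9   9.1] 193.0 [-1.028   1.2183] [0.0673 0.245 ]
scene blue [571.6   4.8] 46.5 [-1.0062  0.9268] [0.0276 0.159 ]
scene blue [505.2   1.6] 89.5 [-0.9703  0.6354] [0.0501 0.2106]
seat [[0.62954423 0.10306548 0.072     ]]
```

View pics/crop1.png

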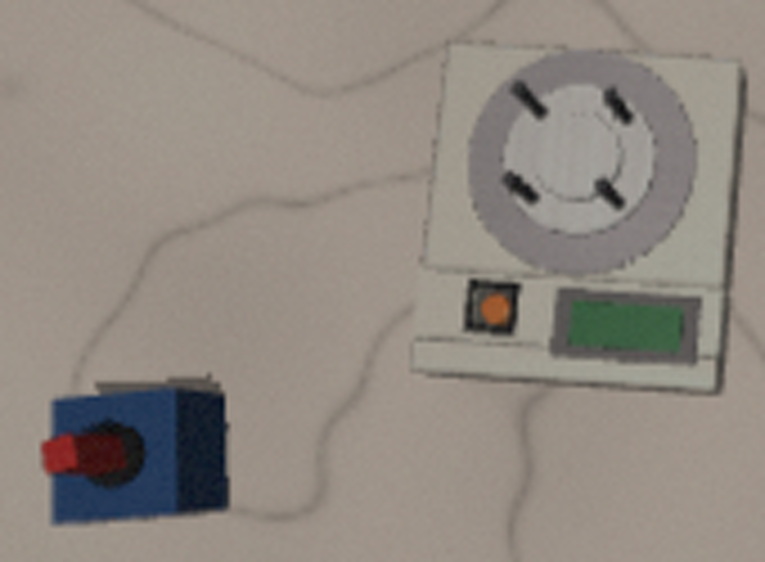

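The crop shows the pan centre at about (582,163), the button at (495,309), and the balance edges turned slightly. The rest's plate is at roughly (50..178, 395..520).

```bash
python3 - <<'E'
from h import *
cp=camera_params('top')
f=lambda u,v:(u/4.5+140-.4,v/4.5+165-.4)
pan=ray(cp,f(582,163),.056)[0];btn=ray(cp,f(495,310),.042)[0]
c=[ray(cp,f(*k),.05)[0] for k in [(450,42),(742,62),(720,368-8),(413,340)]]
print(pan,btn,np.round(c,4))
for a,b in[(0,1),(3,2)]: d=c[a]-c[b];print(np.degrees(np.arctan2(-d[0],d[1])))
d=c[1]-c[2];print(np.degrees(np.arctan2(d[1],d[0])),np.linalg.norm(c[0]-c[1]))
d=btn-pan;print('yaw',np.degrees(np.arctan2(d[1],d[0])-np.arctan2(45,-90)),np.linalg.norm(d[:2]))
z=[ray(cp,f(*k),.076)[0] for k in [(52,402),(176,390),(180,514),(53,522)]];print(np.round(z,4),np.mean(z,0))
print('spacer',ray(cp,(432,266),.01),ray(cp,(349,205),.01),ray(cp,(429,209),.01), ray(camera_params('scene'),(244,172),.01))
E
python3 -m creep '[{"jaw":-1,"travel":[40,50,0],"roll":0},{"jaw":-1,"travel":[80,100,0],"roll":0},{"jaw":-1,"travel":[120,140,0],"roll":0},{"jaw":-1,"travel":[150,180,0],"roll":0},{"jaw":-1,"travel":[180,210,-20],"roll":0},{"jaw":-1,"travel":[180,210,-20],"roll":0},{"jaw":-1,"travel":[180,210,-20],"roll":0},{"jaw":-1,"travel":[180,210,-20],"roll":0}]'
python3 - <<'E'
from h import *
s=observe();print(s['time_s'],s['position'],s['tool_rot']);cp=camera_params('wrist');im,d=get_image('wrist');print(cp);np.savez('pics/w1.npz',im=im,d=d,E=cp['extrinsics']);cv2.imwrite('pics/w1.png',im[:,:,::-1])
E
```

```text
[0.6277495  0.10334422 0.056     ] [0.54363294 0.15721327 0.042     ] [[0.706  0.1844 0.05  ]
 [0.6878 0.008  0.05  ]
 [0.5097 0.0239 0.05  ]
 [0.5266 0.2033 0.05  ]]
-5.887090675615869
-5.39612961863143
-5.099971365110041 0.17733689802017813
yaw -6.070834573235156 0.09988727790034664
[[0.4953 0.401  0.076 ]
 [0.5    0.3306 0.076 ]
 [0.431  0.3251 0.076 ]
 [0.4286 0.3964 0.076 ]] [0.46369531 0.36325958 0.076     ]
spacer [[ 0.44495663 -0.32716059  0.01      ]] [[ 0.61798186 -0.11145377  0.01      ]] [[ 0.59988015 -0.33146613  0.01      ]] [[ 0.44944801 -0.3239702   0.01      ]]
time_s: 0.9
position: [0.38, -0.3022, 0.3846]
tool_rot: [[0.931, 0.365, -0.0], [0.365, -0.931, 0.0], [-0.0, -0.0, -1.0]]
ft_force: [-0.1, -0.5, -0.1]
grip_width: 0.0853
gripper_force: 0.0
0.9 [ 0.38000499 -0.30218966  0.38456888] [[ 9.31180868e-01  3.64557200e-01 -4.89811796e-04]
 [ 3.64557345e-01 -9.31180907e-01  2.46426929e-04]
 [-3.66266682e-04 -4.08032529e-04 -9.99999850e-01]]
{'mtx': array([[328.87962472,   0.        , 321.35609205],
       [  0.        , 328.87962472, 193.85364419],
       [  0.        ,   0.        ,   1.        ]]), 'extrinsics': array([[ 3.63835316e-01, -8.89891812e-01, -2.75166178e-01,
         4.50280542e-01],
       [-9.31463286e-01, -3.47628989e-01, -1.07378921e-01,
        -2.75168886e-01],
       [-1.00117523e-04,  2.95375436e-01, -9.55381255e-01,
         3.54533990e-01],
       [ 0.00000000e+00,  0.00000000e+00,  0.00000000e+00,
         1.00000000e+00]])}
```

View pics/w1.png

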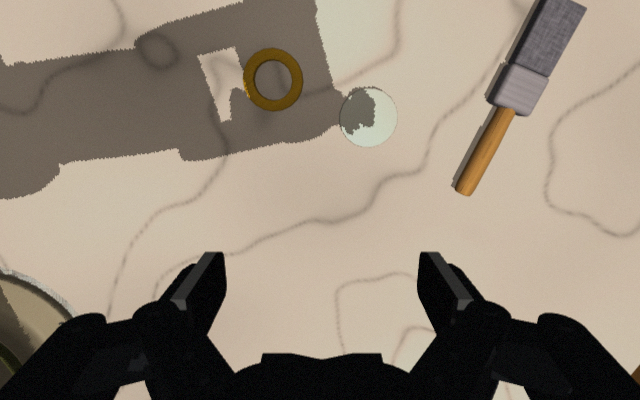

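The wrist view shows the ring at (273,79), the half-shadowed spacer at (368,117), the brush clear on the right, and the fingertips at (213,255) and (430,255).

```bash
cat >> h.py <<'E'
def cloud(cp,d):
    K,E=cp['mtx'],cp['extrinsics'];v,u=np.mgrid[:d.shape[0],:d.shape[1]]
    P=np.stack([(u-K[0,2])/K[0,0]*d,(v-K[1,2])/K[1,1]*d,d],-1)@E[:3,:3].T+E[:3,3];P[d<=0]=np.nan;return P
def discs(cp,d,lo=.005,hi=.016,z=.01):
    P=cloud(cp,d);m=(P[...,2]>lo)&(P[...,2]<hi);m=cv2.morphologyEx(m.astype(np.uint8),cv2.MORPH_OPEN,np.ones((3,3)))
    for c in blobs(m,100):
        e,a=circ(cp,c,z)
        k=np.zeros(d.shape,np.uint8);cv2.drawContours(k,[c.reshape(-1,1,2)],-1,1,-1);k=(k*m)>0
        print('disc',c.mean(0).round(),e,a,'z',np.nanmedian(P[k][:,2]).round(4))
E
python3 - <<'E'
from h import *
w=np.load('pics/w1.npz');cp=camera_params('wrist');cp['extrinsics']=w['E'];d=w['d']
discs(cp,d)
P=cloud(cp,d)[...,2];print('tip z',np.round([P[253:300:6,213],P[253:300:6,425]],3),'table',np.nanmedian(P[150:200,300:400]))
E
python3 -m creep '[{"jaw":-0.6,"travel":[20,0,0],"roll":-0.12},{"jaw":-0.6,"travel":[40,-10,0],"roll":-0.24},{"jaw":-0.6,"travel":[60,-20,-40],"roll":-0.36},{"jaw":-0.6,"travel":[66,-24,-90],"roll":-0.472},{"jaw":-0.6,"travel":[66,-24,-110],"roll":-0.472},{"jaw":-0.6,"travel":[66,-24,-110],"roll":-0.472}]'
python3 - <<'E'
from h import *
cp=camera_params('wrist');im,d=get_image('wrist');P=cloud(cp,d)
m=(d>0)&(d<.22);np.savez('pics/w2.npz',im=im,d=d,E=cp['extrinsics'])
s=observe();print(s['position'],s['grip_width'],s['tool_rot'][:2,1])
Z=P[...,2]-s['position'][2];print('tip extent',[np.nanpercentile(-Z[m],p) for p in(99,99.9,100)])
discs(cp,d)
E
```

```text
disc [ 31. 305.] [ 0.089  -0.0379] [0.045  0.0985] z 0.0119
disc [466. 168.] [ 0.4347 -0.4473] [0.0053 0.0551] z 0.0125
disc [489. 126.] [ 0.4827 -0.4477] [0.005  0.0564] z 0.0126
disc [368. 117.] [ 0.4445 -0.3284] [0.0583 0.0587] z 0.0107
disc [272.  79.] [ 0.4438 -0.2256] [0.058  0.0585] z 0.0105
disc [512.  56.] [ 0.546  -0.4354] [0.0061 0.1015] z 0.0107
tip z [[0.231 0.235 0.239 0.24  0.241 0.241 0.241 0.244]
 [0.231 0.233 0.233 0.235 0.236 0.236 0.236 0.238]] table 0.0007767309147584667
time_s: 1.55
position: [0.4449, -0.3274, 0.2719]
tool_rot: [[0.995, -0.102, -0.004], [-0.102, -0.995, 0.005], [-0.005, -0.004, -1.0]]
ft_force: [-0.7, -0.1, 0.6]
grip_width: 0.0683
gripper_force: 0.0
[ 0.44527099 -0.32747784  0.27423723] 0.06813142462726277 [-0.10125974 -0.99485926]
tip extent [np.float64(0.2748283610921102), np.float64(0.27549966610174326), np.float64(0.27665339534817035)]
disc [188. 210.] [ 0.4445 -0.2264] [0.0586 0.0606] z 0.0105
disc [324. 195.] [ 0.445  -0.3288] [0.0584 0.0594] z 0.0108
disc [487. 163.] [ 0.4559 -0.4474] [0.0051 0.1157] z 0.0126
disc [474.  48.] [ 0.5341 -0.435 ] [0.005  0.0678] z 0.0107
disc [302.   2.] [ 0.5732 -0.3279] [0.0041 0.0295] z 0.01
```

```bash
python3 - <<'E'
from h import *
w=np.load('pics/w2.npz');cp=camera_params('wrist');cp['extrinsics']=w['E'];P=cloud(cp,w['d']);z=P[...,2]
m=(z>.03)&(P[...,0]<.49);print([np.nanpercentile(.2735-z[m],p) for p in(90,99,99.5,100)]);i=np.argwhere(m&(z<.13));print(i[:5],P[m&(z<.13)][:8].round(4))
E
```

```text
[np.float64(0.13154532963092475), np.float64(0.15998926085242682), np.float64(0.16257969102413844), np.float64(0.16779723155330803)]
[[245 229]
 [245 230]
 [245 231]
 [245 232]
 [245 233]] [[ 0.4593 -0.2874  0.1097]
 [ 0.4597 -0.2882  0.1105]
 [ 0.4594 -0.2885  0.1101]
 [ 0.4591 -0.2887  0.1095]
 [ 0.4596 -0.2896  0.1107]
 [ 0.4594 -0.2899  0.1104]
 [ 0.4594 -0.2904  0.1105]
 [ 0.4592 -0.2906  0.11  ]]
```

```bash
python3 -m creep '[{"jaw":-0.6,"travel":[-1,-1,-45],"roll":0},{"jaw":-0.6,"travel":[-1,-1,-80],"roll":0},{"jaw":-0.6,"travel":[-1,-1,-95],"roll":0},{"jaw":-0.6,"travel":[-1,-1,-102],"roll":0},{"jaw":-0.6,"travel":[-1,-1,-102],"roll":0},{"jaw":-0.2,"travel":[-1,-1,-102],"roll":0},{"jaw":-0.2,"travel":[-1,-1,-102],"roll":0},{"jaw":0,"travel":[-1,-1,-102],"roll":0},{"jaw":0,"travel":[-1,-1,-102],"roll":0},{"jaw":0,"travel":[-1,-1,-102],"roll":0}]' 40
```

```text
time_s: 2.6
position: [0.445, -0.3279, 0.175]
tool_rot: [[0.995, -0.1, 0.002], [-0.1, -0.995, -0.003], [0.002, 0.003, -1.0]]
ft_force: [-2.2, 1.2, 6.9]
grip_width: 0.0576
gripper_force: 41.6
```

```bash
python3 -m creep '[{"jaw":0,"travel":[0,0,30],"roll":0},{"jaw":0,"travel":[0,0,80],"roll":0},{"jaw":0,"travel":[0,0,130],"roll":0},{"jaw":0,"travel":[0,20,170],"roll":0},{"jaw":0,"travel":[10,60,195],"roll":0},{"jaw":0,"travel":[20,105,195],"roll":0},{"jaw":0,"travel":[30,150,195],"roll":0},{"jaw":0,"travel":[40,195,195],"roll":0},{"jaw":0,"travel":[50,240,195],"roll":0},{"jaw":0,"travel":[60,285,195],"roll":0},{"jaw":0,"travel":[70,330,195],"roll":0},{"jaw":0,"travel":[80,370,195],"roll":0}]'
python3 -m creep '[{"jaw":0,"travel":[15,25,0],"roll":0},{"jaw":0,"travel":[30,50,0],"roll":0},{"jaw":0,"travel":[30,50,0],"roll":0},{"jaw":0,"travel":[30,50,0],"roll":0}]'
python3 - <<'E'
from h import *
s=observe();print(s['time_s'],s['position']);cp=camera_params('wrist');im,d=get_image('wrist');np.savez('pics/w3.npz',im=im,d=d,E=cp['extrinsics']);cv2.imwrite('pics/w3.png',im[:,:,::-1])
E
```

```text
time_s: 3.8
position: [0.5245, 0.0448, 0.3695]
tool_rot: [[0.995, -0.099, 0.003], [-0.099, -0.995, -0.0], [0.003, 0.0, -1.0]]
ft_force: [0.8, -1.2, -0.5]
grip_width: 0.0573
gripper_force: 42.9
time_s: 4.2
position: [0.5545, 0.0928, 0.3687]
tool_rot: [[0.995, -0.099, 0.001], [-0.099, -0.995, -0.0], [0.001, 0.0, -1.0]]
ft_force: [0.3, -0.3, -0.2]
grip_width: 0.0571
gripper_force: 42.9
4.2 [0.55450253 0.09284426 0.36868399]
```

View pics/w3.png

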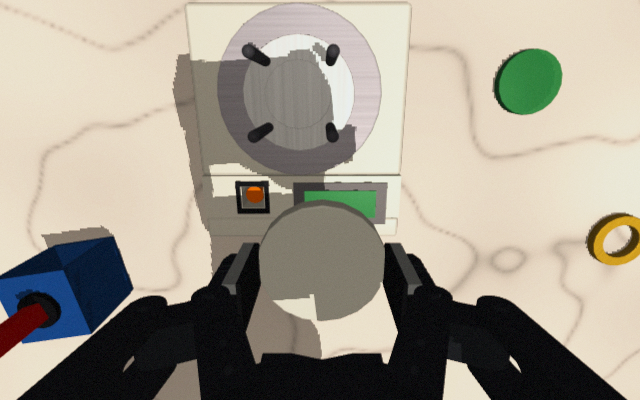

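The disc is held flat between the pads at (322,260). The posts' tops are at (247,49), (334,48), (252,136) and (331,136), and the button's well is at (252,196).

```bash
python3 - <<'E'
from h import *
w=np.load('pics/w3.npz');cp=camera_params('wrist');cp['extrinsics']=w['E'];im,d=w['im'],w['d'];P=cloud(cp,d);z=P[...,2]
H,S,V=hsv(im)
# posts
m=(z>.121)&(z<.136)&(P[...,0]>.58)&(P[...,0]<.68)&(P[...,1]>.05)&(P[...,1]<.16)
q=[]
for c in blobs(m,4):
    k=np.zeros(z.shape,np.uint8);cv2.drawContours(k,[c.reshape(-1,1,2)],-1,1,-1);p=ray(cp,np.argwhere((k>0)&m)[:,::-1],.128)[:,:2]
    q.append((p.min(0)+p.max(0))/2);print('post',c.mean(0).round(),q[-1].round(4),len(p),np.ptp(p,0).round(4))
q=np.array(q);print('post mean',q.mean(0))
(c,sz,a)=cv2.minAreaRect(q.astype(np.float32));print('rect',c,sz,a)
# pan
m=(z>.0525)&(z<.0595);c=max(blobs(cv2.morphologyEx(m.astype(np.uint8),cv2.MORPH_CLOSE,np.ones((9,9))),500),key=len);print('pan',circ(cp,cv2.convexHull(c)[:,0],.056))
m=(H<15)&(S>140)&(V>100)
for c in blobs(m,30): print('orange',c.mean(0),ray(cp,c,.042).mean(0),ray(cp,c,.042).ptp(0) if hasattr(c,'ptp') else np.ptp(ray(cp,c,.042),0))
m=(V<45);m[:,:225]=0;m[:,280:]=0;m[:170]=0;m[225:]=0
for c in blobs(m,100):
    r=cv2.minAreaRect(ray(cp,c,.05)[:,:2].astype(np.float32));print('well',r)
# held disc
s=.3687
m=(z>.19)&(z<.225)&(S<60)&(V>70);m=cv2.morphologyEx(m.astype(np.uint8),cv2.MORPH_OPEN,np.ones((5,5)))
c=max(blobs(m,500),key=len);k=np.zeros(z.shape,np.uint8);cv2.drawContours(k,[c.reshape(-1,1,2)],-1,1,-1);zt=np.nanmedian(z[k>0]);print('disc top z',zt,circ(cp,c,zt),c.min(0),c.max(0))
E
```

```text
post [332. 135.] [0.6034 0.0808] 130 [0.0079 0.0077]
post [254. 136.] [0.6081 0.1304] 141 [0.0082 0.0086]
post [248.  51.] [0.6575 0.1256] 170 [0.0079 0.0083]
post [332.  50.] [0.6528 0.076 ] 161 [0.0082 0.0078]
post mean [0.63047784 0.1031664 ]
rect (0.6304675936698914, 0.10315673798322678) (0.04991043359041214, 0.04965045675635338) 84.54460144042969
pan (array([0.6067, 0.0924]), array([0.1405, 0.2082]))
orange [254.29787234 193.9787234 ] [0.54513378 0.15689602 0.042     ] [0.01541864 0.0164424  0.        ]
well ((0.544542133808136, 0.15728746354579926), (0.02960883639752865, 0.02899644337594509), 84.26207733154297)
disc top z 0.20441573226448295 (array([0.5552, 0.0924]), array([0.0579, 0.0607])) [259 200] [384 320]
```

```bash
python3 -m creep '[{"jaw":0,"travel":[38,5,-10],"roll":0},{"jaw":0,"travel":[75,11,-40],"roll":0},{"jaw":0,"travel":[75.3,10.8,-58],"roll":0},{"jaw":0,"travel":[75.3,10.8,-58],"roll":0},{"jaw":0,"travel":[75.3,10.8,-58],"roll":0}]'
```

```text
time_s: 4.75
position: [0.6298, 0.1026, 0.3109]
tool_rot: [[0.995, -0.101, 0.001], [-0.101, -0.995, -0.0], [0.001, 0.0, -1.0]]
ft_force: [-0.3, -0.1, 0.7]
grip_width: 0.0572
gripper_force: 42.9
```

```bash
python3 -m creep '[{"jaw":0,"travel":[0,1,-25],"roll":0.003},{"jaw":0,"travel":[0,1,-45],"roll":0.003},{"jaw":0,"travel":[0,1,-56],"roll":0.003},{"jaw":0,"travel":[0,1,-62],"roll":0.003},{"jaw":0,"travel":[0,1,-63.5],"roll":0.003},{"jaw":0,"travel":[0,1,-63.5],"roll":0.003},{"jaw":0,"travel":[0,1,-63.5],"roll":0.003}]'
```

```text
time_s: 5.45
position: [0.6302, 0.1044, 0.2472]
tool_rot: [[0.995, -0.097, 0.002], [-0.097, -0.995, -0.0], [0.002, -0.0, -1.0]]
ft_force: [-0.1, 0.2, -0.0]
grip_width: 0.0573
gripper_force: 42.9
```

```bash
python3 -m creep '[{"jaw":0,"travel":[0,-0.5,-1.2],"roll":0},{"jaw":-0.3,"travel":[0,-0.5,-1.2],"roll":0},{"jaw":-0.6,"travel":[0,-0.5,-1.2],"roll":0},{"jaw":-0.6,"travel":[0,-0.5,-1.2],"roll":0},{"jaw":-0.6,"travel":[0,-0.5,20],"roll":0},{"jaw":-0.6,"travel":[0,-0.5,65],"roll":0},{"jaw":-0.6,"travel":[0,-0.5,110],"roll":0},{"jaw":-0.6,"travel":[-5,-40,110],"roll":0},{"jaw":-0.6,"travel":[-10,-85,110],"roll":0},{"jaw":-0.6,"travel":[-15,-130,110],"roll":0},{"jaw":-0.6,"travel":[-20,-175,90],"roll":0},{"jaw":-0.6,"travel":[-24,-215,60],"roll":0}]'
python3 -m creep '[{"jaw":-0.6,"travel":[-18,0,0],"roll":0},{"jaw":-0.6,"travel":[-18,0,0],"roll":0},{"jaw":-0.6,"travel":[-18,0,0],"roll":0}]'
python3 - <<'E'
from h import *
cp=camera_params('wrist');im,d=get_image('wrist');discs(cp,d);print(observe()['position'])
cp=camera_params('scene');im,d=get_image('top');cv2.imwrite('pics/t2.png',cv2.resize(im[165:290,230:460],None,fx=3.4,fy=3.4)[:,:,::-1])
E
```

```text
time_s: 6.65
position: [0.6058, -0.1126, 0.3074]
tool_rot: [[0.995, -0.098, 0.004], [-0.098, -0.995, -0.002], [0.004, 0.001, -1.0]]
ft_force: [0.8, 0.4, -0.7]
grip_width: 0.0684
gripper_force: 0.0
time_s: 6.95
position: [0.5885, -0.1103, 0.307]
tool_rot: [[0.995, -0.097, 0.001], [-0.097, -0.995, -0.0], [0.001, 0.0, -1.0]]
ft_force: [0.4, 0.4, -0.1]
grip_width: 0.0679
gripper_force: 0.0
disc [319. 147.] [ 0.6204 -0.1125] [0.0582 0.0588] z 0.0107
disc [586. 143.] [ 0.6015 -0.3294] [0.0588 0.0624] z 0.0108
disc [169. 181.] [0.6033 0.0161] [0.0048 0.2872] z 0.0106
disc [455.   5.] [ 0.7141 -0.2211] [0.0071 0.019 ] z 0.0062
[ 0.58868993 -0.10997963  0.30711776]
```

View pics/t2.png

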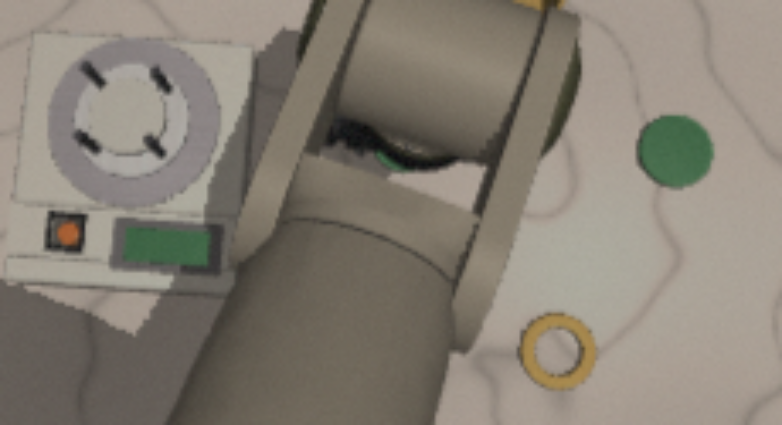

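The spacer sits centred and flat among the posts. Next is the first blank at (0.6204,-0.1125).

```bash
python3 -m creep '[{"jaw":-0.6,"travel":[31.5,-2,-40],"roll":0},{"jaw":-0.6,"travel":[31.5,-2,-85],"roll":0},{"jaw":-0.6,"travel":[31.5,-2,-115],"roll":0},{"jaw":-0.6,"travel":[31.5,-2,-129.5],"roll":0},{"jaw":-0.6,"travel":[31.5,-2,-129.5],"roll":0},{"jaw":-0.2,"travel":[31.5,-2,-129.5],"roll":0},{"jaw":0,"travel":[31.5,-2,-129.5],"roll":0},{"jaw":0,"travel":[31.5,-2,-129.5],"roll":0},{"jaw":0,"travel":[31.5,-2,-129.5],"roll":0}]'
```

```text
time_s: 7.95
position: [0.6207, -0.1123, 0.1816]
tool_rot: [[0.995, -0.097, 0.008], [-0.097, -0.995, -0.002], [0.008, 0.001, -1.0]]
ft_force: [-1.7, 1.8, 13.6]
grip_width: 0.0431
gripper_force: 6.6
```

The fingers closed on the blank's upper face, so I was too high. Reopen and recheck.

```bash
python3 -m creep '[{"jaw":0,"travel":[0,0,10],"roll":0},{"jaw":-0.6,"travel":[-5,0,40],"roll":0},{"jaw":-0.6,"travel":[-15,0,85],"roll":0},{"jaw":-0.6,"travel":[-31.5,0,129.5],"roll":0},{"jaw":-0.6,"travel":[-31.5,0,129.5],"roll":0},{"jaw":-0.6,"travel":[-31.5,0,129.5],"roll":0}]'
python3 - <<'E'
from h import *
cp=camera_params('wrist');im,d=get_image('wrist');discs(cp,d);print(observe()['position'])
P=cloud(cp,d);z=P[...,2];i=(z<.16)&(z>.03)&(P[...,0]<.63);print('ext',observe()['position'][2]-np.nanpercentile(z[i],[0.1,1,5]))
E
```

```text
time_s: 8.55
position: [0.5878, -0.1124, 0.3089]
tool_rot: [[0.995, -0.097, 0.004], [-0.097, -0.995, -0.002], [0.004, 0.001, -1.0]]
ft_force: [0.3, -0.1, -1.0]
grip_width: 0.0683
gripper_force: 0.0
disc [316. 148.] [ 0.6205 -0.1131] [0.0581 0.0588] z 0.0107
disc [581. 144.] [ 0.6016 -0.3294] [0.0588 0.0623] z 0.0108
disc [166. 175.] [0.6069 0.0157] [0.0048 0.2756] z 0.0105
disc [455.   5.] [ 0.7149 -0.2242] [0.0089 0.0127] z 0.0066
[ 0.58794411 -0.11238218  0.3071792 ]
ext [0.27690193 0.27436696 0.26396098]
```

```bash
python3 -m creep '[{"jaw":-0.6,"travel":[31.5,-0.5,-40],"roll":0},{"jaw":-0.6,"travel":[31.5,-0.5,-85],"roll":0},{"jaw":-0.6,"travel":[31.5,-0.5,-120],"roll":0},{"jaw":-0.6,"travel":[31.5,-0.5,-136.5],"roll":0},{"jaw":-0.6,"travel":[31.5,-0.5,-136.5],"roll":0},{"jaw":-0.6,"travel":[31.5,-0.5,-136.5],"roll":0}]'
python3 -m creep '[{"jaw":-0.2,"travel":[0,0,0],"roll":0},{"jaw":0,"travel":[0,0,0],"roll":0},{"jaw":0,"travel":[0,0,0],"roll":0},{"jaw":0,"travel":[0,0,0],"roll":0}]'
```

```text
time_s: 9.2
position: [0.6196, -0.1129, 0.1685]
tool_rot: [[0.995, -0.097, -0.002], [-0.097, -0.995, 0.001], [-0.002, -0.001, -1.0]]
ft_force: [-0.1, -0.5, -0.1]
grip_width: 0.0682
gripper_force: 0.0
time_s: 9.6
position: [0.6196, -0.113, 0.1695]
tool_rot: [[0.995, -0.097, -0.0], [-0.097, -0.995, 0.0], [-0.0, -0.0, -1.0]]
ft_force: [-0.3, -1.0, -0.9]
grip_width: 0.0581
gripper_force: 42.8
```

```bash
python3 -m creep '[{"jaw":0,"travel":[0,0,35],"roll":0},{"jaw":0,"travel":[0,0,80],"roll":0},{"jaw":0,"travel":[0,0,125],"roll":0},{"jaw":0,"travel":[2,30,160],"roll":0},{"jaw":0,"travel":[4,75,160],"roll":0},{"jaw":0,"travel":[6,120,160],"roll":0},{"jaw":0,"travel":[8,165,160],"roll":0},{"jaw":0,"travel":[10,205,150],"roll":0},{"jaw":0,"travel":[10,216.3,145],"roll":0},{"jaw":0,"travel":[10,216.3,142],"roll":0},{"jaw":0,"travel":[10,216.3,142],"roll":0},{"jaw":0,"travel":[10,216.3,142],"roll":0}]'
```

```text
time_s: 10.8
position: [0.6298, 0.1018, 0.312]
tool_rot: [[0.995, -0.099, 0.0], [-0.099, -0.995, -0.0], [0.0, 0.0, -1.0]]
ft_force: [-0.0, 0.5, -0.2]
grip_width: 0.0579
gripper_force: 43.4
```

```bash
python3 -m creep '[{"jaw":0,"travel":[0,0.8,-25],"roll":0.002},{"jaw":0,"travel":[0,0.8,-45],"roll":0.002},{"jaw":0,"travel":[0,0.8,-54],"roll":0.002},{"jaw":0,"travel":[0,0.8,-58],"roll":0.002},{"jaw":0,"travel":[0,0.8,-59],"roll":0.002},{"jaw":0,"travel":[0,0.8,-59],"roll":0.002}]'
```

```text
time_s: 11.4
position: [0.6298, 0.1039, 0.2537]
tool_rot: [[0.995, -0.095, 0.001], [-0.095, -0.995, -0.0], [0.001, -0.0, -1.0]]
ft_force: [0.7, 0.5, -0.1]
grip_width: 0.0586
gripper_force: 43.4
```

```bash
python3 -m creep '[{"jaw":0,"travel":[0,-0.5,-1.2],"roll":0},{"jaw":0,"travel":[0,-0.5,-2],"roll":0},{"jaw":-0.3,"travel":[0,-0.5,-2],"roll":0},{"jaw":-0.6,"travel":[0,-0.5,-2],"roll":0},{"jaw":-0.6,"travel":[0,-0.5,-2],"roll":0},{"jaw":-0.6,"travel":[0,-0.5,20],"roll":0},{"jaw":-0.6,"travel":[0,-0.5,65],"roll":0},{"jaw":-0.6,"travel":[0,-0.5,110],"roll":0},{"jaw":-0.6,"travel":[-5,-40,110],"roll":0},{"jaw":-0.6,"travel":[-10,-85,110],"roll":0},{"jaw":-0.6,"travel":[-15,-130,110],"roll":0},{"jaw":-0.6,"travel":[-20,-175,110],"roll":0}]'
python3 -m creep '[{"jaw":-0.6,"travel":[-5,-45,-10],"roll":0},{"jaw":-0.6,"travel":[-10,-90,-20],"roll":0},{"jaw":-0.6,"travel":[-20,-135,-30],"roll":0},{"jaw":-0.6,"travel":[-30,-180,-40],"roll":0},{"jaw":-0.6,"travel":[-35,-220,-50],"roll":0},{"jaw":-0.6,"travel":[-40,-257,-55],"roll":0},{"jaw":-0.6,"travel":[-40,-257,-55],"roll":0},{"jaw":-0.6,"travel":[-40,-257,-55],"roll":0}]'
python3 - <<'E'
from h import *
cp=camera_params('wrist');im,d=get_image('wrist');discs(cp,d);print(observe()['position'])
im,d=get_image('top');cv2.imwrite('pics/t3.png',cv2.resize(im[165:290,230:460],None,fx=3.4,fy=3.4)[:,:,::-1])
P=cloud(camera_params('top'),d);r=np.hypot(P[...,0]-.6305,P[...,1]-.1032);print('stack z',np.nanmedian(P[r<.018][:,2]))
E
```

```text
time_s: 12.6
position: [0.6091, -0.0724, 0.363]
tool_rot: [[0.996, -0.095, 0.0], [-0.095, -0.996, -0.0], [0.0, -0.0, -1.0]]
ft_force: [0.5, 0.3, 0.1]
grip_width: 0.0684
gripper_force: 0.0
time_s: 13.4
position: [0.5694, -0.3284, 0.3075]
tool_rot: [[0.995, -0.096, -0.0], [-0.096, -0.995, 0.001], [-0.0, -0.001, -1.0]]
ft_force: [-1.6, 0.4, -0.8]
grip_width: 0.068
gripper_force: 0.0
disc [247. 322.] [ 0.4405 -0.2433] [0.0224 0.0515] z 0.0106
disc [460. 275.] [ 0.4721 -0.4472] [0.0042 0.0386] z 0.0129
disc [448. 200.] [ 0.5461 -0.4352] [0.0044 0.0774] z 0.0106
disc [321. 147.] [ 0.6016 -0.3309] [0.0585 0.0586] z 0.0107
disc [161.  16.] [ 0.7096 -0.2247] [0.0068 0.0255] z 0.0103
disc [107.   5.] [ 0.7195 -0.1877] [0.0076 0.0104] z 0.0097
[ 0.56970202 -0.3274143   0.30781705]
stack z 0.09234445414315418
```

View pics/t3.png

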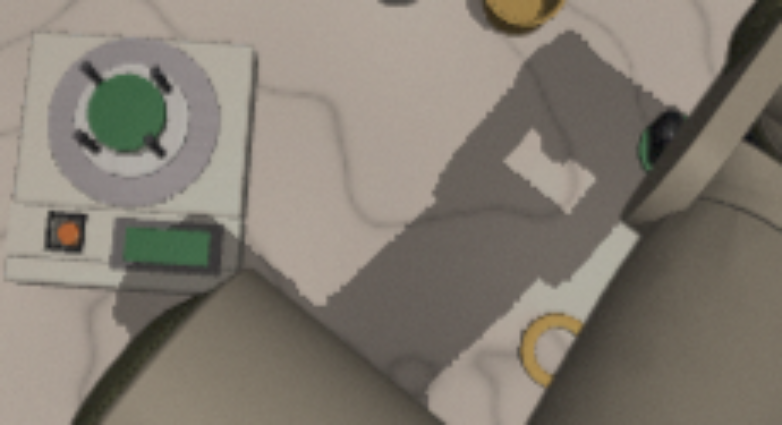

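The first blank lies flat in the carrier, with its top at 92 mm. The ring hasn't moved. Next is blank 2.

```bash
python3 -m creep '[{"jaw":-0.6,"travel":[31.2,-3,-40],"roll":0},{"jaw":-0.6,"travel":[31.2,-3,-85],"roll":0},{"jaw":-0.6,"travel":[31.2,-3,-120],"roll":0},{"jaw":-0.6,"travel":[31.2,-3,-137],"roll":0},{"jaw":-0.6,"travel":[31.2,-3,-137],"roll":0},{"jaw":-0.6,"travel":[31.2,-3,-137],"roll":0},{"jaw":-0.2,"travel":[31.2,-3,-137],"roll":0},{"jaw":0,"travel":[31.2,-3,-137],"roll":0},{"jaw":0,"travel":[31.2,-3,-137],"roll":0},{"jaw":0,"travel":[31.2,-3,-137],"roll":0}]'
```

```text
time_s: 14.5
position: [0.6012, -0.3304, 0.1727]
tool_rot: [[0.996, -0.095, 0.002], [-0.095, -0.996, -0.001], [0.002, 0.001, -1.0]]
ft_force: [0.0, 3.1, 7.1]
grip_width: 0.0577
gripper_force: 43.0
```

```bash
python3 -m creep '[{"jaw":0,"travel":[0,0,35],"roll":0},{"jaw":0,"travel":[0,0,80],"roll":0},{"jaw":0,"travel":[0,10,125],"roll":0},{"jaw":0,"travel":[2,40,160],"roll":0},{"jaw":0,"travel":[4,85,165],"roll":0},{"jaw":0,"travel":[6,130,165],"roll":0},{"jaw":0,"travel":[8,175,165],"roll":0},{"jaw":0,"travel":[10,220,165],"roll":0},{"jaw":0,"travel":[15,265,165],"roll":0},{"jaw":0,"travel":[20,310,165],"roll":0},{"jaw":0,"travel":[25,355,165],"roll":0},{"jaw":0,"travel":[28.5,400,160],"roll":0}]'
python3 -m creep '[{"jaw":0,"travel":[0.5,20,-5],"roll":0},{"jaw":0,"travel":[0.5,33.5,-15],"roll":0},{"jaw":0,"travel":[0.5,33.5,-15],"roll":0},{"jaw":0,"travel":[0.5,33.5,-15],"roll":0},{"jaw":0,"travel":[0.5,33.5,-15],"roll":0}]'
```

```text
time_s: 15.7
position: [0.6291, 0.0711, 0.332]
tool_rot: [[0.995, -0.095, 0.002], [-0.095, -0.995, -0.0], [0.002, 0.0, -1.0]]
ft_force: [0.4, -0.2, -0.8]
grip_width: 0.0576
gripper_force: 43.1
time_s: 16.2
position: [0.63, 0.1012, 0.3162]
tool_rot: [[0.995, -0.097, 0.001], [-0.097, -0.995, -0.0], [0.001, 0.0, -1.0]]
ft_force: [-0.0, 0.0, -0.7]
grip_width: 0.0579
gripper_force: 43.1
```

```bash
python3 -m creep '[{"jaw":0,"travel":[-0.3,1,-25],"roll":0},{"jaw":0,"travel":[-0.3,1,-42],"roll":0},{"jaw":0,"travel":[-0.3,1,-47],"roll":0},{"jaw":0,"travel":[-0.3,1,-49],"roll":0},{"jaw":0,"travel":[-0.3,1,-49],"roll":0}]'
python3 -m creep '[{"jaw":0,"travel":[0,0,-1],"roll":0},{"jaw":0,"travel":[0,0,-2],"roll":0},{"jaw":0,"travel":[0,0,-2],"roll":0}]'
```

```text
time_s: 16.7
position: [0.6297, 0.1031, 0.2675]
tool_rot: [[0.995, -0.096, 0.001], [-0.096, -0.995, -0.0], [0.001, 0.0, -1.0]]
ft_force: [-0.5, -0.9, -0.0]
grip_width: 0.0578
gripper_force: 43.2
time_s: 17.0
position: [0.6295, 0.1036, 0.265]
tool_rot: [[0.995, -0.095, 0.0], [-0.095, -0.995, -0.0], [0.0, -0.0, -1.0]]
ft_force: [0.4, 0.7, 0.5]
grip_width: 0.0579
gripper_force: 43.2
```

```bash
python3 -m creep '[{"jaw":0,"travel":[0,0,-0.8],"roll":0},{"jaw":-0.3,"travel":[0,0,-0.8],"roll":0},{"jaw":-0.6,"travel":[0,0,-0.8],"roll":0},{"jaw":-0.6,"travel":[0,0,-0.8],"roll":0},{"jaw":-0.6,"travel":[0,0,20],"roll":0},{"jaw":-0.6,"travel":[0,0,65],"roll":0},{"jaw":-0.6,"travel":[0,0,95],"roll":0},{"jaw":-0.6,"travel":[-20,-40,95],"roll":0},{"jaw":-0.6,"travel":[-45,-80,95],"roll":0},{"jaw":-0.6,"travel":[-70,-120,95],"roll":0},{"jaw":-0.6,"travel":[-95,-160,95],"roll":0},{"jaw":-0.6,"travel":[-120,-200,95],"roll":0}]'
python3 -m creep '[{"jaw":-0.6,"travel":[-25,-40,-15],"roll":0},{"jaw":-0.6,"travel":[-50,-80,-30],"roll":0},{"jaw":-0.6,"travel":[-75,-110,-45],"roll":0},{"jaw":-0.6,"travel":[-98,-130,-52],"roll":0},{"jaw":-0.6,"travel":[-98,-130,-52],"roll":0},{"jaw":-0.6,"travel":[-98,-130,-52],"roll":0}]'
python3 - <<'E'
from h import *
cp=camera_params('wrist');im,d=get_image('wrist');discs(cp,d);print(observe()['position'])
im,d=get_image('top');cv2.imwrite('pics/t4.png',cv2.resize(im[165:290,230:460],None,fx=3.4,fy=3.4)[:,:,::-1])
P=cloud(camera_params('top'),d);r=np.hypot(P[...,0]-.6305,P[...,1]-.1032);print('stack z',np.nanmedian(P[r<.018][:,2]))
H,S,V=hsv(im);print([ (c.mean(0).round(),circ(camera_params('top'),c,.102)) for c in blobs((H>60)&(H<90)&(S>90),100)])
E
```

```text
time_s: 18.2
position: [0.5083, -0.0976, 0.3598]
tool_rot: [[0.996, -0.095, 0.0], [-0.095, -0.996, -0.0], [0.0, 0.0, -1.0]]
ft_force: [0.6, -0.5, -0.2]
grip_width: 0.0682
gripper_force: 0.0
time_s: 18.8
position: [0.4114, -0.2267, 0.3079]
tool_rot: [[0.995, -0.097, 0.0], [-0.097, -0.995, 0.0], [0.0, -0.0, -1.0]]
ft_force: [0.9, -0.4, 0.5]
grip_width: 0.0682
gripper_force: 0.0
disc [315. 147.] [ 0.444  -0.2255] [0.0583 0.0585] z 0.0106
disc [595. 102.] [ 0.4554 -0.4475] [0.0075 0.1365] z 0.012
disc [589.  19.] [ 0.5167 -0.4347] [0.0084 0.0345] z 0.0105
[ 0.41184352 -0.22624937  0.30806764]
stack z 0.10210599176367785
[(array([278., 237.]), (array([0.5268, 0.0723]), array([0.0206, 0.0732]))), (array([266., 197.]), (array([0.629 , 0.1023]), array([0.0543, 0.0545])))]
```

```bash
python3 -m creep '[{"jaw":-0.6,"travel":[31.6,0.7,-40],"roll":0},{"jaw":-0.6,"travel":[31.6,0.7,-85],"roll":0},{"jaw":-0.6,"travel":[31.6,0.7,-120],"roll":0},{"jaw":-0.6,"travel":[31.6,0.7,-137],"roll":0},{"jaw":-0.6,"travel":[31.6,0.7,-137],"roll":0},{"jaw":-0.6,"travel":[31.6,0.7,-137],"roll":0},{"jaw":-0.2,"travel":[31.6,0.7,-137],"roll":0},{"jaw":0,"travel":[31.6,0.7,-137],"roll":0},{"jaw":0,"travel":[31.6,0.7,-137],"roll":0},{"jaw":0,"travel":[31.6,0.7,-137],"roll":0}]'
```

```text
time_s: 19.9
position: [0.4436, -0.2255, 0.1727]
tool_rot: [[0.996, -0.095, 0.003], [-0.095, -0.996, -0.002], [0.003, 0.002, -1.0]]
ft_force: [0.2, 1.9, 5.6]
grip_width: 0.0574
gripper_force: 41.4
```

```bash
python3 -m creep '[{"jaw":0,"travel":[0,0,35],"roll":0},{"jaw":0,"travel":[0,0,80],"roll":0},{"jaw":0,"travel":[0,0,125],"roll":0},{"jaw":0,"travel":[10,20,165],"roll":0},{"jaw":0,"travel":[30,55,172],"roll":0},{"jaw":0,"travel":[50,90,172],"roll":0},{"jaw":0,"travel":[70,125,172],"roll":0},{"jaw":0,"travel":[90,160,172],"roll":0},{"jaw":0,"travel":[110,195,172],"roll":0},{"jaw":0,"travel":[130,230,172],"roll":0},{"jaw":0,"travel":[150,265,172],"roll":0},{"jaw":0,"travel":[170,300,168],"roll":0}]'
python3 -m creep '[{"jaw":0,"travel":[10,20,-5],"roll":0},{"jaw":0,"travel":[16.4,28.8,-15],"roll":0},{"jaw":0,"travel":[16.4,28.8,-18],"roll":0},{"jaw":0,"travel":[16.4,28.8,-18],"roll":0},{"jaw":0,"travel":[16.4,28.8,-18],"roll":0}]'
```

```text
time_s: 21.1
position: [0.6133, 0.0762, 0.3409]
tool_rot: [[0.995, -0.095, 0.003], [-0.095, -0.995, -0.0], [0.003, -0.0, -1.0]]
ft_force: [0.0, -1.3, -0.0]
grip_width: 0.0571
gripper_force: 43.6
time_s: 21.6
position: [0.6292, 0.1019, 0.3214]
tool_rot: [[0.995, -0.096, 0.0], [-0.096, -0.995, -0.0], [0.0, 0.0, -1.0]]
ft_force: [0.6, -0.7, -1.3]
grip_width: 0.0573
gripper_force: 43.6
```

```bash
python3 -m creep '[{"jaw":0,"travel":[0.6,0.8,-22],"roll":0},{"jaw":0,"travel":[0.6,0.8,-38],"roll":0},{"jaw":0,"travel":[0.6,0.8,-42],"roll":0},{"jaw":0,"travel":[0.6,0.8,-44],"roll":0},{"jaw":0,"travel":[0.6,0.8,-44],"roll":0}]'
python3 -m creep '[{"jaw":0,"travel":[0,0,-1],"roll":0},{"jaw":0,"travel":[0,0,-2],"roll":0},{"jaw":0,"travel":[0,0,-2.6],"roll":0},{"jaw":0,"travel":[0,0,-2.6],"roll":0}]'
```

```text
time_s: 22.1
position: [0.6302, 0.1035, 0.2776]
tool_rot: [[0.995, -0.096, 0.001], [-0.096, -0.995, -0.0], [0.001, 0.0, -1.0]]
ft_force: [0.1, -0.0, -1.2]
grip_width: 0.0573
gripper_force: 43.6
time_s: 22.5
position: [0.6301, 0.1039, 0.2748]
tool_rot: [[0.995, -0.095, 0.001], [-0.095, -0.995, -0.0], [0.001, 0.0, -1.0]]
ft_force: [-1.5, 0.2, 3.1]
grip_width: 0.0569
gripper_force: 44.0
```

```bash
python3 -m creep '[{"jaw":-0.3,"travel":[0,0,0],"roll":0},{"jaw":-0.6,"travel":[0,0,0],"roll":0},{"jaw":-0.6,"travel":[0,0,0],"roll":0},{"jaw":-0.6,"travel":[0,0,20],"roll":0},{"jaw":-0.6,"travel":[0,0,65],"roll":0},{"jaw":-0.6,"travel":[0,0,105],"roll":0},{"jaw":-0.6,"travel":[-25,30,125],"roll":0},{"jaw":-0.6,"travel":[-55,60,125],"roll":0},{"jaw":-0.6,"travel":[-85,95,125],"roll":0},{"jaw":-0.6,"travel":[-115,130,125],"roll":0},{"jaw":-0.6,"travel":[-145,160,125],"roll":0},{"jaw":-0.6,"travel":[-175,195,125],"roll":0}]'
python3 -m creep '[{"jaw":-0.4,"travel":[-25,30,0],"roll":0},{"jaw":-0.4,"travel":[-45,62,0],"roll":0},{"jaw":-0.4,"travel":[-45,62,0],"roll":0},{"jaw":-0.4,"travel":[-45,62,0],"roll":0}]'
python3 - <<'E'
from h import *
cp=camera_params('wrist');im,d=get_image('wrist');print(observe()['position']);np.savez('pics/w5.npz',im=im,d=d,E=cp['extrinsics']);
im2,d2=get_image('top')
a=cv2.resize(im,None,fx=1,fy=1);b=cv2.resize(im2[170:265,230:310],None,fx=2,fy=2);a[:190,:160]=b;cv2.imwrite('pics/w5.png',a[:,:,::-1])
P=cloud(camera_params('top'),d2);r=np.hypot(P[...,0]-.6305,P[...,1]-.1032);print('stack z',np.nanpercentile(P[(r<.028)&(r>.022)][:,2],[10,50,90]))
E
```

```text
time_s: 23.7
position: [0.4538, 0.2998, 0.3992]
tool_rot: [[0.995, -0.096, -0.0], [-0.096, -0.995, 0.0], [-0.0, -0.0, -1.0]]
ft_force: [0.7, 0.8, -0.8]
grip_width: 0.0681
gripper_force: 0.0
time_s: 24.1
position: [0.4098, 0.3613, 0.3991]
tool_rot: [[0.996, -0.093, 0.0], [-0.093, -0.996, -0.0], [0.0, 0.0, -1.0]]
ft_force: [-0.9, -1.0, 0.9]
grip_width: 0.0598
gripper_force: 0.0
[0.41036819 0.36072409 0.39904299]
stack z [0.1089412  0.11173971 0.11371636]
```

View pics/w5.png

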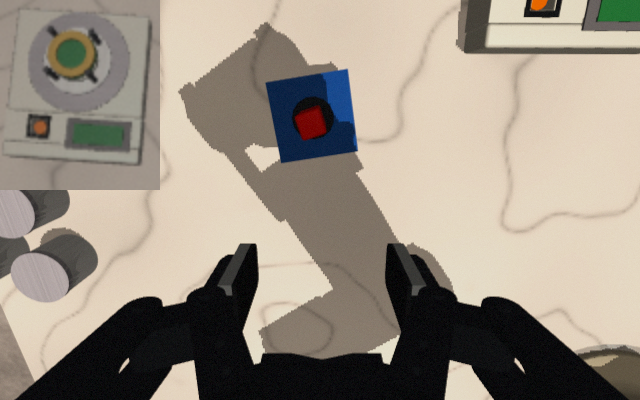

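The ring is seated on top at 112 mm. The stylus handle's top is at (311,124), and the rest's plate spans (267..357, 69..163).

```bash
python3 - <<'E'
from h import *
w=np.load('pics/w5.npz');cp=camera_params('wrist');cp['extrinsics']=w['E'];im,d=w['im'],w['d'];H,S,V=hsv(im);P=cloud(cp,d);z=P[...,2]
red=((H<8)|(H>172))&(S>130);m=red&(z>.136)
c=max(blobs(m,100),key=len);print('handle',cv2.minAreaRect(ray(cp,c,.142)[:,:2].astype(np.float32)),'z',np.nanmedian(z[m]))
m=(z>.070)&(z<.0795)&(P[...,1]>.3)
c=max(blobs(m,500),key=len);r=cv2.minAreaRect(ray(cp,c,.076)[:,:2].astype(np.float32));print('plate',r,np.nanmedian(z[m]))
b=(H>100)&(H<130)&(S>100);c=max(blobs(b,500),key=len);print('plate col',cv2.minAreaRect(ray(cp,c,.076)[:,:2].astype(np.float32)))
m=(z>.0795)&(z<.086)&(np.hypot(P[...,0]-.4637,P[...,1]-.363)<.03);c=max(blobs(m,100),key=len);print('flange',circ(cp,c,.082))
s=observe();print(s['position'],s['q'])
E
```

```text
handle ((0.46528640389442444, 0.3632885813713074), (0.01790641061961651, 0.017902834340929985), 12.866711616516113) z 0.14277103831602603
plate ((0.4649859666824341, 0.3633301556110382), (0.07013964653015137, 0.0701417326927185), 3.4957478046417236) 0.07672119958068013
plate col ((0.4649502635002136, 0.3632742762565613), (0.06970900297164917, 0.0696069523692131), 3.4832780361175537)
flange (array([0.4644, 0.3637]), array([0.0324, 0.0336]))
[0.41067145 0.36036539 0.39904459] [ 2.88502667e+01  2.16822971e+01  7.55004598e+01 -1.37049746e-02
  8.28312150e+01  1.24353480e+02]
```

```bash
python3 -m creep '[{"jaw":0,"travel":[25,1,0],"roll":0.12},{"jaw":0,"travel":[50,2.5,-10],"roll":0.24},{"jaw":0,"travel":[54.6,2.5,-40],"roll":0.317},{"jaw":0,"travel":[54.6,2.5,-60],"roll":0.317},{"jaw":0,"travel":[54.6,2.5,-60],"roll":0.317},{"jaw":0,"travel":[54.6,2.5,-60],"roll":0.317}]'
```

```text
time_s: 24.8
position: [0.4654, 0.3628, 0.3398]
tool_rot: [[0.976, 0.219, 0.0], [0.219, -0.976, 0.0], [0.0, -0.0, -1.0]]
ft_force: [-0.3, -0.6, 0.4]
grip_width: 0.0427
gripper_force: 0.0
```

```bash
python3 -m creep '[{"jaw":0,"travel":[0,0.5,-30],"roll":0.003},{"jaw":0,"travel":[0,0.5,-55],"roll":0.003},{"jaw":0,"travel":[0,0.5,-72],"roll":0.003},{"jaw":0,"travel":[0,0.5,-72],"roll":0.003},{"jaw":0.4,"travel":[0,0.5,-72],"roll":0.003},{"jaw":0.8,"travel":[0,0.5,-72],"roll":0.003},{"jaw":0.8,"travel":[0,0.5,-72],"roll":0.003},{"jaw":0.8,"travel":[0,0.5,-72],"roll":0.003},{"jaw":0.8,"travel":[0,0.5,-72],"roll":0.003}]' 60
```

```text
time_s: 25.7
position: [0.4651, 0.364, 0.2692]
tool_rot: [[0.975, 0.223, 0.004], [0.223, -0.975, 0.002], [0.004, -0.001, -1.0]]
ft_force: [0.1, -0.4, 7.4]
grip_width: 0.0172
gripper_force: 59.0
```

```bash
python3 -m creep '[{"jaw":0.8,"travel":[0,0,3],"roll":0},{"jaw":0.8,"travel":[0,0,20],"roll":0},{"jaw":0.8,"travel":[0,0,50],"roll":0},{"jaw":0.8,"travel":[0,0,80],"roll":0},{"jaw":0.8,"travel":[0,0,95],"roll":0},{"jaw":0.8,"travel":[0,0,95],"roll":0},{"jaw":0.8,"travel":[0,0,95],"roll":0}]'
python3 - <<'E'
from h import *
s=observe();print(s['position'],s['ft_force'],s['wrist_torque'])
im2,d2=get_image('scene')
im,d=get_image('wrist');a=im.copy();a[:240,:320]=cv2.resize(im2[110:200,400:520],(320,240));cv2.imwrite('pics/w6.png',a[:,:,::-1])
E
```

```text
time_s: 26.4
position: [0.4645, 0.3638, 0.3618]
tool_rot: [[0.975, 0.223, -0.001], [0.223, -0.975, -0.0], [-0.001, 0.0, -1.0]]
ft_force: [-0.0, 0.1, -1.5]
grip_width: 0.0174
gripper_force: 58.4
[0.46449966 0.3638238  0.36175988] [-0.0210139   0.05243927 -1.48571329] [-0.00856567  0.03402762  0.02413787]
```

View pics/w6.png

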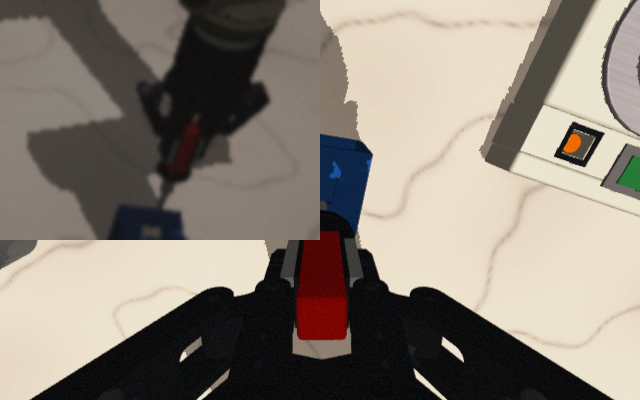

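The stylus hangs upright in the grip, clear of the rest, and the button is visible at (577,145).

```bash
python3 -m creep '[{"jaw":0.8,"travel":[15,-35,10],"roll":0},{"jaw":0.8,"travel":[30,-75,10],"roll":0},{"jaw":0.8,"travel":[45,-115,10],"roll":0},{"jaw":0.8,"travel":[60,-155,10],"roll":0},{"jaw":0.8,"travel":[72,-190,10],"roll":0},{"jaw":0.8,"travel":[80.3,-207,0],"roll":0},{"jaw":0.8,"travel":[80.3,-207,-30],"roll":0},{"jaw":0.8,"travel":[80.3,-207,-50],"roll":0},{"jaw":0.8,"travel":[80.3,-207,-54],"roll":0},{"jaw":0.8,"travel":[80.3,-207,-54],"roll":0},{"jaw":0.8,"travel":[80.3,-207,-54],"roll":0}]'
```

```text
time_s: 27.6
position: [0.5452, 0.1571, 0.309]
tool_rot: [[0.975, 0.223, 0.001], [0.223, -0.975, 0.0], [0.001, 0.0, -1.0]]
ft_force: [-0.1, -0.2, 0.6]
grip_width: 0.017
gripper_force: 58.7
```

```bash
python3 -m creep '[{"jaw":0.8,"travel":[0,0,-8],"roll":0},{"jaw":0.8,"travel":[0,0,-13],"roll":0},{"jaw":0.8,"travel":[0,0,-16],"roll":0},{"jaw":0.8,"travel":[0,0,-16],"roll":0}]'
python3 -m creep '[{"jaw":0.8,"travel":[0,0,-2],"roll":0},{"jaw":0.8,"travel":[0,0,-4],"roll":0},{"jaw":0.8,"travel":[0,0,-4],"roll":0}]'
```

```text
time_s: 28.0
position: [0.5451, 0.157, 0.2921]
tool_rot: [[0.975, 0.223, 0.0], [0.223, -0.975, 0.0], [0.0, -0.0, -1.0]]
ft_force: [0.6, 0.2, 1.6]
grip_width: 0.0172
gripper_force: 58.8
time_s: 28.3
position: [0.5451, 0.157, 0.289]
tool_rot: [[0.975, 0.223, 0.001], [0.223, -0.975, 0.0], [0.001, 0.0, -1.0]]
ft_force: [-1.5, 0.8, 7.5]
grip_width: 0.0174
gripper_force: 59.9
```

```bash
python3 -m creep '[{"jaw":0.8,"travel":[0,0,-1],"roll":0},{"jaw":0.8,"travel":[0,0,-2],"roll":0},{"jaw":0.8,"travel":[0,0,-2],"roll":0},{"jaw":0.8,"travel":[0,0,-2],"roll":0}]'
```

```text
time_s: 28.7
position: [0.545, 0.157, 0.2884]
tool_rot: [[0.975, 0.223, 0.003], [0.223, -0.975, 0.0], [0.003, 0.0, -1.0]]
ft_force: [-4.2, 0.0, 18.1]
grip_width: 0.0173
gripper_force: 61.3
```

The force rose steeply with no further travel, so the button is bottomed. Withdraw and return to the rest.

```bash
python3 -m creep '[{"jaw":0.8,"travel":[0,0,10],"roll":0},{"jaw":0.8,"travel":[0,0,45],"roll":0},{"jaw":0.8,"travel":[0,0,86],"roll":0},{"jaw":0.8,"travel":[-15,35,86],"roll":0},{"jaw":0.8,"travel":[-30,75,86],"roll":0},{"jaw":0.8,"travel":[-45,115,86],"roll":0},{"jaw":0.8,"travel":[-60,155,86],"roll":0},{"jaw":0.8,"travel":[-72,190,86],"roll":0},{"jaw":0.8,"travel":[-80.3,207,80],"roll":0},{"jaw":0.8,"travel":[-80.3,207,76],"roll":0},{"jaw":0.8,"travel":[-80.3,207,76],"roll":0},{"jaw":0.8,"travel":[-80.3,207,76],"roll":0}]'
python3 - <<'E'
from h import *
s=observe();print(s['position'])
cp=camera_params('wrist');im,d=get_image('wrist');cv2.imwrite('pics/w7.png',im[:,:,::-1])
cp=camera_params('top');im,d=get_image('top');H,S,V=hsv(im);print([(c.mean(0).round(1),ray(cp,c,.042).mean(0).round(4)) for c in blobs((H<15)&(S>140)&(V>120),10) if 240<c[:,0].mean()<260])
E
```

```text
time_s: 29.9
position: [0.4653, 0.3631, 0.3622]
tool_rot: [[0.975, 0.222, -0.0], [0.222, -0.975, -0.0], [-0.0, 0.0, -1.0]]
ft_force: [0.9, 0.3, -0.8]
grip_width: 0.0172
gripper_force: 58.7
[0.46525163 0.36309204 0.36216177]
[(array([249.5, 233.1]), array([0.5446, 0.1575, 0.042 ]))]
```

View pics/w7.png

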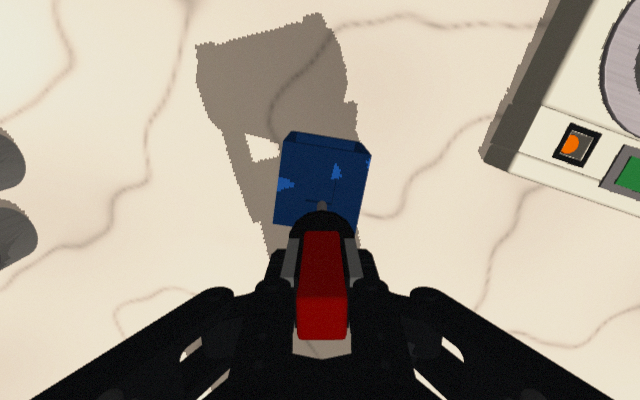

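The stylus is still upright over the rest, and the button is back up.

```bash
python3 -m creep '[{"jaw":0.8,"travel":[0,0.3,-25],"roll":0},{"jaw":0.8,"travel":[0,0.3,-50],"roll":0},{"jaw":0.8,"travel":[0,0.3,-75],"roll":0},{"jaw":0.8,"travel":[0,0.3,-87],"roll":0},{"jaw":0.8,"travel":[0,0.3,-90],"roll":0},{"jaw":0.8,"travel":[0,0.3,-91],"roll":0},{"jaw":0.8,"travel":[0,0.3,-91],"roll":0}]'
```

```text
time_s: 30.7
position: [0.465, 0.3642, 0.2723]
tool_rot: [[0.975, 0.223, 0.002], [0.223, -0.975, 0.001], [0.002, -0.0, -1.0]]
ft_force: [-0.3, -0.3, -0.5]
grip_width: 0.0172
gripper_force: 58.7
```

```bash
python3 -m creep '[{"jaw":0.8,"travel":[0,-0.4,-1.5],"roll":0},{"jaw":0.8,"travel":[0,-0.4,-3],"roll":0},{"jaw":0.8,"travel":[0,-0.4,-3],"roll":0}]'
```

```text
time_s: 31.0
position: [0.4648, 0.3638, 0.2693]
tool_rot: [[0.975, 0.223, 0.002], [0.223, -0.975, 0.001], [0.002, -0.0, -1.0]]
ft_force: [-1.2, -1.3, 4.7]
grip_width: 0.0174
gripper_force: 59.2
```

Flange is on the plate. Release gradually and lift away, then make a final check.

```bash
python3 -m creep '[{"jaw":0.4,"travel":[0,0,0],"roll":0},{"jaw":0.2,"travel":[0,0,0],"roll":0},{"jaw":0,"travel":[0,0,0],"roll":0},{"jaw":0,"travel":[0,0,0],"roll":0},{"jaw":0,"travel":[0,0,25],"roll":0},{"jaw":0,"travel":[0,0,65],"roll":0},{"jaw":0,"travel":[0,0,110],"roll":0},{"jaw":0,"travel":[-20,0,140],"roll":0},{"jaw":0,"travel":[-55,0,150],"roll":0},{"jaw":0,"travel":[-75,0,150],"roll":0},{"jaw":0,"travel":[-75,0,150],"roll":0}]'
python3 - <<'E'
from h import *
cp=camera_params('wrist');im,d=get_image('wrist');H,S,V=hsv(im);z=cloud(cp,d)[...,2]
m=((H<8)|(H>172))&(S>130)&(z>.136);c=max(blobs(m,60),key=len);print('handle',cv2.minAreaRect(ray(cp,c,.142)[:,:2].astype(np.float32)),np.nanmedian(z[m]))
t,d2=get_image('top');s,_=get_image('scene')
P=cloud(camera_params('top'),d2);r=np.hypot(P[...,0]-.6305,P[...,1]-.1032);print('stack z',np.nanpercentile(P[(r<.028)&(r>.022)][:,2],[10,50,90]))
a=np.vstack([cv2.resize(t[90:300,100:500],(640,336)),cv2.resize(s[120:280,170:490],(528,264)) if 0 else cv2.resize(s[130:270,170:490],(640,260))]);cv2.imwrite('pics/fin.png',a[:,:,::-1])
E
```

```text
time_s: 32.1
position: [0.3877, 0.3639, 0.4191]
tool_rot: [[0.974, 0.225, 0.0], [0.225, -0.974, 0.001], [0.001, -0.0, -1.0]]
ft_force: [0.0, -0.2, 0.8]
grip_width: 0.0429
gripper_force: 0.0
handle ((0.4644016921520233, 0.3633512556552887), (0.01718701422214508, 0.018113870173692703), 12.937164306640625) 0.14283519193336885
stack z [0.10919444 0.11173143 0.1139631 ]
```

View pics/fin.png

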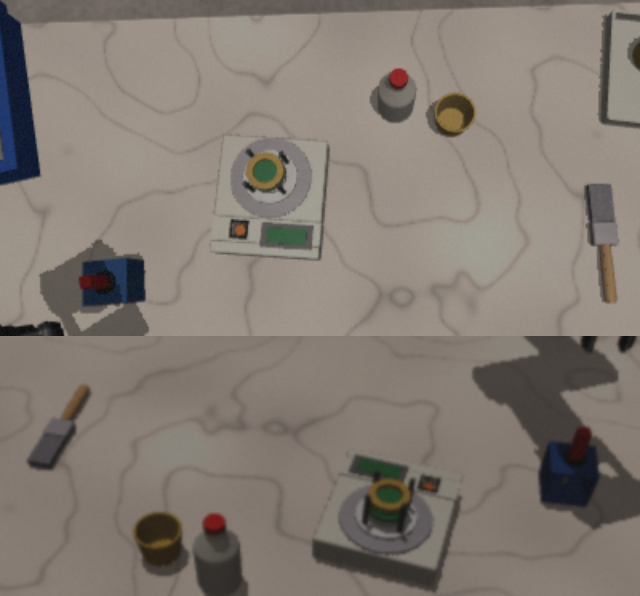

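The final views show the full stack upright between the posts with the ring on top. The stylus stands in its rest, the bystanders haven't moved, and no loose discs are left.

```bash
python3 -c "
from rig import *
print(close_job())"
```

```text
the job is handed in; nothing more can be done
None
```

The job is handed in at about 32 s: the white disc, two green blanks and brass ring are stacked flat in the carrier, the zero button was pressed fully and sprang back, the stylus is back upright in its rest, and the bottle, tin and brush were not moved.

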